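# Stand the tipped cleaner bottle up and snap its cap home

### The arm

A 6-joint arm with a two-finger parallel gripper is mounted at the origin on the work surface. World frame = base frame: x ahead of the robot, y to its left, z up, the work surface at z = 0. Lengths are in m, angles in rad, forces in N, time in s.
With the tool pointing down it reaches from about 0.425 to 1.125 m from the base axis. Payload 14.9 kg.
Tool frame: the origin (TCP) lies midway between the tips of the shut fingers; the grasp point (between the pads) lies ctrl.tcp_to_grasp behind it (ctrl.tcp_to_grasp is the distance from the TCP to the grasp point, in m); z points along the fingers, y is the line along which they close (so a half turn about z gives the same grasp; the last joint's range is limited). The gripper opens to 91 mm and grips with 3 to 60 N. Pads are 32 mm wide; open, the fingers measure 118 mm over their backs; the gripper's body (76 mm by 178 mm) begins 60 mm behind the grasp point.
Start: joints at [-1.304, 0.379, 1.734, -0, 1.028, -0.033], TCP at [0.207, -0.669, 0.214] pointing down, gripper open.
Joint ranges: [-2.77, 2.77], [-0.74, 2.19], [0, 2.66], [-1.06, 4.2], [0.31, 2.87], [-3.08, 3.08]. Speed limits (rad/s): [1.89, 1.89, 2.39, 3.14, 3.14, 3.14].

### API

Orientations are given as a unit quaternion [w, x, y, z].
In Python, from plant import ctrl gives the robot as it stands.
- The arm moves only by the tool servo_tool, never from a script. Its argument "commands" is a list of rows, each an object of numbers: "dx", "dy", "dz": the shift along the world's x, y, z in cm; "rx", "ry", "rz": the turn, a rotation vector about the world's x, y, z in rad; "jaw": the opening, from 0 (shut) to 1 (fully open). In form: [{"dx": .., "dy": .., "dz": .., "rx": .., "ry": .., "rz": .., "jaw": ..}, ...]. A call has 1 to 20 rows; each row shifts and turns the commanded pose from where the row before left it; what a row does not reach is not made up. A row lasts 1/12 s, in which the tool goes at most 41.7 mm and 7.16 degrees, less where a joint would pass 70% of its speed; a pose out of reach is approached as far as the arm can. A call is refused whole if a number of a shift passes 4.17 or a number of a turn 0.125, either way. A call with a gripper value outside its range is refused whole. The fingers move at their own pace and stop on an object; "squeeze" is the grip in N (left out, the last holds). Time passes only in rows, so rows that do not move let the fingers close. It gives the time, the measured TCP pose, the force, the opening and the grip force at its end, in the units of the state.
- ctrl.observe(): the state, without advancing time (a new reading comes with each control period).
- ctrl.read_camera(name): name is "scene" or "top"; returns a dict with "img" (400x640x3 uint8, red, green, blue), "K" (3x3 intrinsics, pixels), "origin" and "rotation" of the camera in the world. Camera axes: x right, y down, z forward; pixel columns grow to the right and rows downward; lengths in m; the calibration is good to about 2 mm. A picture is of the moment at which its call begins. There is no depth.
- ctrl.job_done(): hands the job in; it is judged then, once.
The state is a dict: "time_s": time; "q": joint angles; "joint_velocities": joint speeds; "tau": joint torques, N m; "position": TCP position; "tool_rot": TCP orientation; "force": force on the tool from outside, world axes, zero at the start; "ft_torque": the same for the moment, N m; "grip_width": finger opening in m; "finger_force": force on a finger pad.
Only numpy, scipy, OpenCV 4.12 (cv2) and the standard library are available. Lean on these libraries where they do the work, as an engineer would, in place of code of your own. Each camera call takes 0.05 s, during which the arm holds its last target. There are 200 camera calls.

### The job

One of the three square cleaner bottles in the blue rack beside the edge bander has tipped over the rack's front rail and lost its cap. Stand it upright again in the rack, in its gap between the other two bottles, then press the loose blue cap onto its neck until it clicks and sits fully home, and keep pressing: finish with the gripper still on the cap, pressing it firmly down (about 10 N), without letting go. Leave the other two bottles, the red cap and the roll of tape alone.

Things in the scene. Friction and masses are not known exactly. Their poses are not given: they have to be found in the camera images.
- bottle: Tipped bottle, white, blue band: square body 46 x 46 mm, 85 high, then round collar (31 wide, 6 high), then stud 19 high (18 wide, 11 at the tip); 0.25-0.36 kg. Origin: centre of the underside; z towards the stud, x, y square to the sides. At the start it leans steadily on the front rail, 38 degrees towards the robot, y along the rack; its +y and -y sides can be gripped along the tilted bottle.
- seat (a point): On the bottle's axis, in the middle of the collar's top, 91 mm above the underside: where the underside of the cap comes to rest. Axes as the bottle's. Four sprung grey nubs stick out of the stud 7 mm above the seat (28 mm across).
- cap: Loose blue snap cap, round, 36 mm wide, 34 high, 20 g, mouth down on the bench. Origin: centre of the underside (mouth), z up. Mouth 23 mm wide with a bead 3 mm high, bore 28 above it. Pushed onto the stud it meets the nubs 11 mm above home, resists with up to about 12 N, snaps past them (force drops) 7 to 4 mm above home and goes down to the collar. Home: origin on the seat.
- rack: Fixed blue rack, a straight lane along its own y: 300 mm long, 67 mm wide outside, 61 mm inside; floor 4 mm thick; both long rails stand 36 mm above the bench, 3 mm thick. Origin: centre of the underside, on the bench; its -x side is the front, turned to the robot.
- gap (a point): Middle of the gap for the tipped bottle: centre of the lane floor, 4 mm above the rack's origin. Axes as the rack's.
- left_bottle: Bystander: same bottle with its blue cap on, 125 mm high, standing in the rack about 115 mm to +y of the gap. Origin: centre of the underside.
- right_bottle: Bystander: same bottle with its blue cap on, 125 mm high, standing in the rack about 115 mm to -y of the gap. Origin: centre of the underside.
- red_cap: Bystander: a loose red cap of the same size, standing on the bench. Origin: centre of the underside.
- tape: Bystander: roll of masking tape lying flat beyond the rack, 96 mm across, 24 mm high. Origin: centre of the underside.
Not all that is in view belongs to the job. What is shaped like the bottle but green or turquoise is not meant.

How it is judged:
By the outcome, as a careful person would: the job done as asked, in the order asked, and still so for the second after the job is handed in, while the arm keeps its last pose, push and grip.
It also fails if it takes over 64 s, if anything falls off the work surface, if the arm or the gripper's body presses on something with over 40 N, if the wrist force passes 120 N, or if a joint passes its speed limit or range.

## Working session

There is one attempt and no reset: what is moved stays moved. The work goes in short steps, Python scripts to look and compute and a tool call to move; the robot and the scene stay as the last step left them, time stands still between calls to the robot, and variables do not carry over. Pictures are saved under pics/ and viewed, at most 10 in all, crops included, and the job is handed in when it is done.

Besides the shell and the picture viewer there is one more tool, called as name(argument=value, ...), one argument or row to a line, values as JSON. servo_tool: Moves the arm, as the interface text tells. Its arguments: {"type":"object","properties":{"commands":{"type":"array"},"squeeze":{"type":"number"}},"required":["commands"]}

```bash
mkdir -p pics; ls
python3 - <<'E'
from plant import ctrl
import cv2,numpy as np
np.set_printoptions(precision=4,suppress=True)
for n in("scene","top"):
    c=ctrl.read_camera(n); cv2.imwrite(f"pics/{n}0.png",c["img"][:,:,::-1]); print(n,c["K"],c["origin"],c["rotation"])
s=ctrl.observe(); print(s, ctrl.tcp_to_grasp)
E
```

```text
pics
scene [[403.9495   0.     318.7147]
 [  0.     403.9495 189.2258]
 [  0.       0.       1.    ]] [1.192  0.1998 0.7379] [-0.2141  0.524   0.7667 -0.3029]
top [[408.0296   0.     318.3677]
 [  0.     408.0296 208.556 ]
 [  0.       0.       1.    ]] [ 0.4332 -0.0003  0.9098] [ 0.0661 -0.7026  0.7061 -0.0589]
{'time_s': 0.1, 'q': array([-1.3043,  0.3794,  1.7347, -0.    ,  1.0285, -0.0333]), 'joint_velocities': array([ 0.0001, -0.0016, -0.0029,  0.0005, -0.0014,  0.0002]), 'tau': array([ -0.    , -76.5039, -43.5294,   0.0652,   0.0399,  -0.    ]), 'position': array([ 0.2066, -0.6685,  0.2134]), 'tool_rot': array([-0.0005,  0.9888,  0.1493, -0.0001]), 'force': array([0.961 , 1.1196, 0.0051]), 'ft_torque': array([-0.0226, -0.0145, -0.0032]), 'finger_force': 0.0, 'grip_width': 0.09141707629877556} 0.0188
```

View pics/scene0.png

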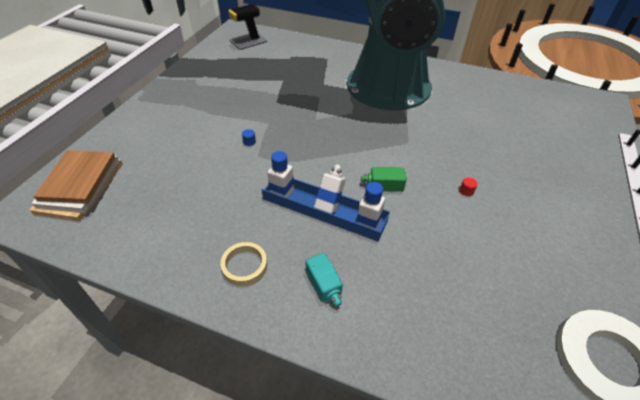

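View pics/top0.png

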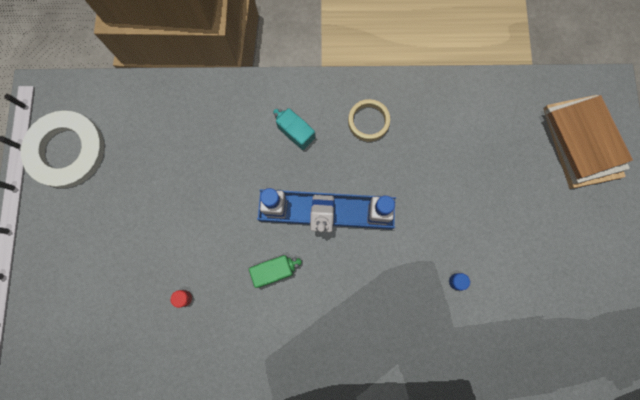

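Candidates: the white bottle with a blue band (scene 328,190; top 322,212) is leaning in the rack. The green one (top 273,271) and the turquoise one (top 295,127) are decoys. The loose blue cap is at top (460,282), scene (249,137), and the red cap is at top (181,299). The white bottle and loose blue cap fit the description, so I'll confirm them in an enlarged crop.

```bash
cat > h.py <<'E'
import cv2,numpy as np
from scipy.spatial.transform import Rotation as R
np.set_printoptions(precision=4,suppress=True)
CAM={"scene":(403.9495,318.7147,189.2258,[1.192,.1998,.7379],[-.2141,.524,.7667,-.3029]),"top":(408.0296,318.3677,208.556,[.4332,-.0003,.9098],[.0661,-.7026,.7061,-.0589])}
def setup(n):
    f,cx,cy,o,q=CAM[n]; return f,cx,cy,np.array(o),R.from_quat(q,scalar_first=True).as_matrix()
def proj(n,p):
    f,cx,cy,o,M=setup(n); c=(np.atleast_2d(p)-o)@M; return np.c_[f*c[:,0]/c[:,2]+cx,f*c[:,1]/c[:,2]+cy]
def onz(n,u,v,z):
    f,cx,cy,o,M=setup(n); d=M@[(u-cx)/f,(v-cy)/f,1]; return o+d*(z-o[2])/d[2]
E
python3 - <<'E'
from h import *
a=cv2.imread("pics/top0.png");b=cv2.imread("pics/scene0.png")
r=lambda im,x,y,w,h,s:cv2.resize(im[y:y+h,x:x+w],None,fx=s,fy=s,interpolation=cv2.INTER_CUBIC)
out=np.zeros((600,800,3),np.uint8)
A=r(a,250,182,160,56,5);out[:280]=A       # top
B=r(b,250,140,145,105,3);out[283:283+315,:435]=B[:315]
out[285:435,440:590]=r(a,445,267,30,30,5); out[440:590,440:590]=r(b,234,122,30,30,5)
cv2.imwrite("pics/crop0.png",out)
for n,im in(("scene",b),("top",a)):
    h=cv2.cvtColor(im,cv2.COLOR_BGR2HSV); m=cv2.inRange(h,(105,120,50),(130,255,255))
    k,l,s,c=cv2.connectedComponentsWithStats(m)
    for i in range(1,k):
        if s[i,4]>40 and s[i,1]>100: print(n,s[i],c[i])
print("cap",onz("top",460,282,.034),onz("scene",249,131.5,.034),"rack top corners")
for u,v in((260,190),(396,196),(393,229),(258,222)): print(onz("top",u,v,.036))
E
```

```text
scene [242 130  13  16 164] [248.439  136.8902]
scene [272 151  15  20 256] [279.1055 160.4766]
scene [ 263  179  125   61 2695] [325.8738 207.1117]
scene [366 182  17  22 309] [373.3042 191.9903]
top [260 189  19  19 274] [268.9781 197.365 ]
top [ 258  191  136   38 2006] [327.3175 209.9661]
top [376 196  19  19 277] [384.8845 204.9531]
top [450 274  20  16 266] [459.5338 281.4135]
cap [ 0.4311 -0.2892  0.034 ] [ 0.4301 -0.2924  0.034 ] rack top corners
[0.6317 0.1364 0.036 ]
[ 0.6164 -0.1613  0.036 ]
[ 0.5439 -0.1521  0.036 ]
[0.5607 0.1392 0.036 ]
```

View pics/crop0.png

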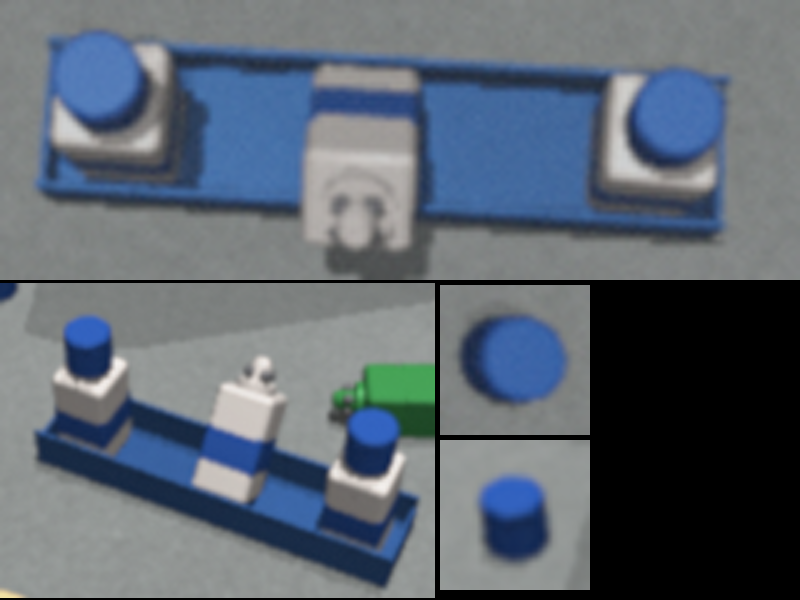

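The crop confirms it. The white, blue-banded bottle without a cap leans over the front rail: its shoulder is at top (311–334, 211–231), with the nubs visible on the stud. The loose blue cap, mouth down, has its top disc at top (461,281.6) and scene (248,133). Next I'll fit the geometry.

```bash
cat > fit.py <<'E'
from h import *
from scipy.optimize import least_squares
T=lambda x,y:((x+.5)/5-.5+250,(y+.5)/5-.5+182)
S=lambda x,y:((x+.5)/3-.5+250,(y-283+.5)/3-.5+140)
rk=[("top",T(52,40),(33.5,150,36)),("top",T(728,78),(33.5,-150,36)),("top",T(720,235),(-33.5,-150,36)),("top",T(40,190),(-33.5,150,36)),
("scene",S(37,432),(33.5,-150,36)),("scene",S(388,557),(33.5,150,36)),("scene",S(418,497),(-33.5,150,36))]
bt=[("top",T(305,148),(23,23,85)),("top",T(418,150),(23,-23,85)),("top",T(412,247),(-23,-23,85)),("top",T(303,239),(-23,23,85)),("top",T(315,66),(23,23,0)),("top",T(420,68),(23,-23,0)),
("scene",S(194,482),(23,-23,0)),("scene",S(253,500),(23,23,0)),("scene",S(220,382),(23,-23,85)),("scene",S(285,402),(23,23,85))]
def res(F,p,tilt):
    M=R.from_euler("ZY",[p[3],-tilt]).as_matrix()
    return np.concatenate([proj(n,M@(np.array(q)/1e3)+p[:3])[0]-uv for n,uv,q in F])
f=least_squares(lambda p:res(rk,[p[0],p[1],0,p[2]],0),[.59,-.01,-.05]);print("rack",f.x,f.fun)
x0,y0,w=f.x;Rk=R.from_euler("z",w)
g=least_squares(lambda p:res(bt,p,np.radians(38)),[x0,y0,.018,w]);print("bottle",g.x,g.fun,"in rack",Rk.inv().apply(g.x[:3]-[x0,y0,0]))
for n,F in(("cap",[("top",(461,281.6)),("scene",(248.2,133))]),):
    for c,uv in F: print(n,onz(c,*uv,.034))
for nm,uvt in(("L",T(100,80)),("R",T(678,115))): print(nm,onz("top",*uvt,.129))
E
python3 fit.py
```

```text
rack [ 0.5904 -0.0096 -0.071 ] [-0.5473 -0.8348  0.9983  0.2161  1.5554 -0.7649 -0.9934 -0.759  -0.3841
 -1.4019  1.247  -0.071   0.8635 -1.0598]
bottle [ 0.605   0.0005  0.0197 -0.0396] [-0.7405  0.411  -0.4779  0.7724 -0.1244  0.9814 -0.6024  1.8217 -0.8571
 -1.5208 -0.9113 -1.239  -0.4455  1.183  -1.62    1.3588  0.2583 -0.8074
 -2.4772 -1.671 ] in rack [0.0139 0.0111 0.0197]
cap [ 0.4319 -0.2913  0.034 ]
cap [ 0.4368 -0.2914  0.034 ]
L [0.5952 0.1027 0.129 ]
R [ 0.5799 -0.1226  0.129 ]
```

The leaning pose matches the wedge geometry, with the bottle origin near (0.604, 0, 0.0185) and about 11 mm to +y of the gap. The rack yaw is about −0.07. I'll move to above the pre-grasp point.

servo_tool(
  commands=[
    {"dx": 1.4, "dy": 3.35, "dz": 0.2, "rz": -0.0187, "jaw": 1},
    {"dx": 1.4, "dy": 3.35, "dz": 0.2, "rz": -0.0187, "jaw": 1},
    {"dx": 1.4, "dy": 3.35, "dz": 0.2, "rz": -0.0187, "jaw": 1},
    {"dx": 1.4, "dy": 3.35, "dz": 0.2, "rz": -0.0187, "jaw": 1},
    {"dx": 1.4, "dy": 3.35, "dz": 0.2, "rz": -0.0187, "jaw": 1},
    {"dx": 1.4, "dy": 3.35, "dz": 0.2, "rz": -0.0187, "jaw": 1},
    {"dx": 1.4, "dy": 3.35, "dz": 0.2, "rz": -0.0187, "jaw": 1},
    {"dx": 1.4, "dy": 3.35, "dz": 0.2, "rz": -0.0187, "jaw": 1},
    {"dx": 1.4, "dy": 3.35, "dz": 0.2, "rz": -0.0187, "jaw": 1},
    {"dx": 1.4, "dy": 3.35, "dz": 0.2, "rz": -0.0187, "jaw": 1},
    {"dx": 1.4, "dy": 3.35, "dz": 0.2, "rz": -0.0187, "jaw": 1},
    {"dx": 1.4, "dy": 3.35, "dz": 0.2, "rz": -0.0187, "jaw": 1},
    {"dx": 1.4, "dy": 3.35, "dz": 0.2, "rz": -0.0187, "jaw": 1},
    {"dx": 1.4, "dy": 3.35, "dz": 0.2, "rz": -0.0187, "jaw": 1},
    {"dx": 1.4, "dy": 3.35, "dz": 0.2, "rz": -0.0187, "jaw": 1},
    {"dx": 1.4, "dy": 3.35, "dz": 0.2, "rz": -0.0187, "jaw": 1},
    {"dx": 1.4, "dy": 3.35, "dz": 0.2, "rz": -0.0187, "jaw": 1},
    {"dx": 1.4, "dy": 3.35, "dz": 0.2, "rz": -0.0187, "jaw": 1},
    {"dx": 1.4, "dy": 3.35, "dz": 0.2, "rz": -0.0187, "jaw": 1},
    {"dx": 1.4, "dy": 3.35, "dz": 0.2, "rz": -0.0187, "jaw": 1},
  ],
)

```text
$.commands[0]: bad value
```

servo_tool(
  commands=[
    {"rx": -0.0058, "ry": -0.083, "jaw": 1},
    {"rx": -0.0058, "ry": -0.083, "jaw": 1},
    {"rx": -0.0058, "ry": -0.083, "jaw": 1},
    {"rx": -0.0058, "ry": -0.083, "jaw": 1},
    {"rx": -0.0058, "ry": -0.083, "jaw": 1},
    {"rx": -0.0058, "ry": -0.083, "jaw": 1},
    {"rx": -0.0058, "ry": -0.083, "jaw": 1},
    {"rx": -0.0058, "ry": -0.083, "jaw": 1},
    {"jaw": 1},
    {"jaw": 1},
  ],
)

```text
$.commands[0]: bad value
```

```bash
cat >> h.py <<'E'
def state():
    from plant import ctrl
    s=ctrl.observe(); M=R.from_quat(s["tool_rot"],scalar_first=True).as_matrix()
    print("t",s["time_s"],"p",s["position"],"q",s["q"],"F",s["force"],"T",s["ft_torque"],"w",s["grip_width"],"ff",s["finger_force"]); print("ty",M[:,1],"tz",M[:,2]); return s,M
def to(p,zax,yax):
    "shift (cm) and turn (rotvec) from now to TCP p, tool z, tool y"
    s,M=state(); z=np.array(zax,float);z/=np.linalg.norm(z);y=np.array(yax,float);y-=z*(y@z);y/=np.linalg.norm(y)
    G=np.c_[np.cross(y,z),y,z]; print("d cm",(np.array(p)-s["position"])*100,"rot",R.from_matrix(G@M.T).as_rotvec())
E
python3 - <<'E'
from h import *
w=-.07;rk=R.from_euler("z",w);a=rk.apply([-np.sin(np.radians(38)),0,np.cos(np.radians(38))])
o=np.array([.604,.0005,.0185]);
for d in(.167,.047): print(d,o+d*a); to(o+d*a,-a,-rk.apply([0,1,0]))
E
```

```text
0.167 [0.5014 0.0077 0.1501]
t 0.1 p [ 0.2066 -0.6685  0.2134] q [-1.3043  0.3794  1.7347 -0.      1.0285 -0.0333] F [0.961  1.1196 0.0051] T [-0.0226 -0.0145 -0.0032] w 0.09141707629877556 ff 0.0
ty [ 0.2953 -0.9554 -0.001 ] tz [-0.0003  0.0009 -1.    ]
d cm [29.482  67.6143 -6.3261] rot [ 0.0755 -0.6626 -0.3564]
0.047 [0.5751 0.0025 0.0555]
t 0.1 p [ 0.2066 -0.6685  0.2134] q [-1.3043  0.3794  1.7347 -0.      1.0285 -0.0333] F [0.961  1.1196 0.0051] T [-0.0226 -0.0145 -0.0032] w 0.09141707629877556 ff 0.0
ty [ 0.2953 -0.9554 -0.001 ] tz [-0.0003  0.0009 -1.    ]
d cm [ 36.8518  67.0976 -15.7822] rot [ 0.0755 -0.6626 -0.3564]
```

Nothing moved. Rows probably need all seven fields, so I'll send them in full.

servo_tool(
  commands=[
    {"dx": 1.4, "dy": 3.35, "dz": 0.2, "rx": 0, "ry": 0, "rz": -0.0187, "jaw": 1.0},
    {"dx": 1.4, "dy": 3.35, "dz": 0.2, "rx": 0, "ry": 0, "rz": -0.0187, "jaw": 1.0},
    {"dx": 1.4, "dy": 3.35, "dz": 0.2, "rx": 0, "ry": 0, "rz": -0.0187, "jaw": 1.0},
    {"dx": 1.4, "dy": 3.35, "dz": 0.2, "rx": 0, "ry": 0, "rz": -0.0187, "jaw": 1.0},
    {"dx": 1.4, "dy": 3.35, "dz": 0.2, "rx": 0, "ry": 0, "rz": -0.0187, "jaw": 1.0},
    {"dx": 1.4, "dy": 3.35, "dz": 0.2, "rx": 0, "ry": 0, "rz": -0.0187, "jaw": 1.0},
    {"dx": 1.4, "dy": 3.35, "dz": 0.2, "rx": 0, "ry": 0, "rz": -0.0187, "jaw": 1.0},
    {"dx": 1.4, "dy": 3.35, "dz": 0.2, "rx": 0, "ry": 0, "rz": -0.0187, "jaw": 1.0},
    {"dx": 1.4, "dy": 3.35, "dz": 0.2, "rx": 0, "ry": 0, "rz": -0.0187, "jaw": 1.0},
    {"dx": 1.4, "dy": 3.35, "dz": 0.2, "rx": 0, "ry": 0, "rz": -0.0187, "jaw": 1.0},
  ],
  squeeze=35,
)

```text
time_s: 0.93
position: [0.3468, -0.332, 0.2339]
tool_rot: [-0.0, 0.998, 0.056, -0.0]
force: [1.0, -0.3, 0.1]
grip_width: 0.0912
finger_force: 0.0
```

servo_tool(
  commands=[
    {"dx": 1.4, "dy": 3.35, "dz": 0.2, "rx": 0, "ry": 0, "rz": -0.0187, "jaw": 1.0},
    {"dx": 1.4, "dy": 3.35, "dz": 0.2, "rx": 0, "ry": 0, "rz": -0.0187, "jaw": 1.0},
    {"dx": 1.4, "dy": 3.35, "dz": 0.2, "rx": 0, "ry": 0, "rz": -0.0187, "jaw": 1.0},
    {"dx": 1.4, "dy": 3.35, "dz": 0.2, "rx": 0, "ry": 0, "rz": -0.0187, "jaw": 1.0},
    {"dx": 1.4, "dy": 3.35, "dz": 0.2, "rx": 0, "ry": 0, "rz": -0.0187, "jaw": 1.0},
    {"dx": 1.4, "dy": 3.35, "dz": 0.2, "rx": 0, "ry": 0, "rz": -0.0187, "jaw": 1.0},
    {"dx": 1.4, "dy": 3.35, "dz": 0.2, "rx": 0, "ry": 0, "rz": -0.0187, "jaw": 1.0},
    {"dx": 1.4, "dy": 3.35, "dz": 0.2, "rx": 0, "ry": 0, "rz": -0.0187, "jaw": 1.0},
    {"dx": 1.4, "dy": 3.35, "dz": 0.2, "rx": 0, "ry": 0, "rz": -0.0187, "jaw": 1.0},
    {"dx": 1.4, "dy": 3.35, "dz": 0.2, "rx": 0, "ry": 0, "rz": -0.0187, "jaw": 1.0},
    {"dx": 0, "dy": 0, "dz": 0, "rx": -0.0058, "ry": -0.083, "rz": 0, "jaw": 1.0},
    {"dx": 0, "dy": 0, "dz": 0, "rx": -0.0058, "ry": -0.083, "rz": 0, "jaw": 1.0},
    {"dx": 0, "dy": 0, "dz": 0, "rx": -0.0058, "ry": -0.083, "rz": 0, "jaw": 1.0},
    {"dx": 0, "dy": 0, "dz": 0, "rx": -0.0058, "ry": -0.083, "rz": 0, "jaw": 1.0},
    {"dx": 0, "dy": 0, "dz": 0, "rx": -0.0058, "ry": -0.083, "rz": 0, "jaw": 1.0},
    {"dx": 0, "dy": 0, "dz": 0, "rx": -0.0058, "ry": -0.083, "rz": 0, "jaw": 1.0},
    {"dx": 0, "dy": 0, "dz": 0, "rx": -0.0058, "ry": -0.083, "rz": 0, "jaw": 1.0},
    {"dx": 0, "dy": 0, "dz": 0, "rx": -0.0058, "ry": -0.083, "rz": 0, "jaw": 1.0},
    {"dx": 0, "dy": 0, "dz": 0, "rx": 0, "ry": 0, "rz": 0, "jaw": 1.0},
    {"dx": 0, "dy": 0, "dz": 0, "rx": 0, "ry": 0, "rz": 0, "jaw": 1.0},
  ],
)

```text
time_s: 2.6
position: [0.4856, 0.0015, 0.2578]
tool_rot: [0.011, 0.945, -0.035, 0.325]
force: [0.5, -0.7, -0.5]
grip_width: 0.0915
finger_force: 0.0
```

```bash
cat > tgt.py <<'E'
from h import *
w=-.07;rk=R.from_euler("z",w);a=rk.apply([-np.sin(np.radians(38)),0,np.cos(np.radians(38))])
o=np.array([.604,.0005,.0185]);yy=-rk.apply([0,1,0])
E
python3 - <<'E'
from tgt import *
for d in(.167,.047): to(o+d*a,-a,yy)
E
```

```text
t 2.6 p [0.4856 0.0015 0.2578] q [-0.0318 -0.2815  2.4568 -0.078   0.3058  1.6795] F [ 0.512  -0.6513 -0.4756] T [0.0177 0.3259 0.015 ] w 0.09150637080084935 ff 0.0
ty [-0.0732 -0.9973 -0.0025] tz [ 0.6129 -0.043  -0.789 ]
d cm [  1.5814   0.6154 -10.774 ] rot [-0.0026 -0.0015  0.0033]
t 2.6 p [0.4856 0.0015 0.2578] q [-0.0318 -0.2815  2.4568 -0.078   0.3058  1.6795] F [ 0.512  -0.6513 -0.4756] T [0.0177 0.3259 0.015 ] w 0.09150637080084935 ff 0.0
ty [-0.0732 -0.9973 -0.0025] tz [ 0.6129 -0.043  -0.789 ]
d cm [  8.9512   0.0987 -20.2301] rot [-0.0026 -0.0015  0.0033]
```

q5 is at its lower limit (0.306), so the full 38° tool tilt won't reach. I'll use a 25° tool tilt instead, since the side grip doesn't need the tool aligned with the bottle.

servo_tool(
  commands=[
    {"dx": 0, "dy": 0, "dz": 0, "rx": 0.006, "ry": 0.08, "rz": 0, "jaw": 1.0},
    {"dx": 0, "dy": 0, "dz": 0, "rx": 0.006, "ry": 0.08, "rz": 0, "jaw": 1.0},
    {"dx": 0, "dy": 0, "dz": 0, "rx": 0.004, "ry": 0.066, "rz": 0, "jaw": 1.0},
    {"dx": 0.8, "dy": 0.1, "dz": -2.1, "rx": 0, "ry": 0, "rz": 0, "jaw": 1.0},
    {"dx": 0.8, "dy": 0.1, "dz": -2.1, "rx": 0, "ry": 0, "rz": 0, "jaw": 1.0},
    {"dx": 0.8, "dy": 0.1, "dz": -2.1, "rx": 0, "ry": 0, "rz": 0, "jaw": 1.0},
    {"dx": 0.8, "dy": 0.1, "dz": -2.1, "rx": 0, "ry": 0, "rz": 0, "jaw": 1.0},
    {"dx": 0.7, "dy": 0.05, "dz": -1.8, "rx": 0, "ry": 0, "rz": 0, "jaw": 1.0},
    {"dx": 0, "dy": 0, "dz": 0, "rx": 0, "ry": 0, "rz": 0, "jaw": 1.0},
  ],
)

```text
time_s: 3.35
position: [0.5256, 0.006, 0.153]
tool_rot: [0.007, 0.976, -0.036, 0.214]
force: [-1.4, -0.3, -0.5]
grip_width: 0.0911
finger_force: 0.0
```

```bash
cat >> tgt.py <<'E'
th=np.radians(25);tz=rk.apply([np.sin(th),0,-np.cos(th)])
G=o+.066*a+.0188*tz
E
python3 - <<'E'
from tgt import *
from plant import ctrl
for d in(.11,0): print(G-d*tz);to(G-d*tz,tz,yy)
cv2.imwrite("pics/s1.png",cv2.resize(ctrl.read_camera("scene")["img"][100:260,220:420,::-1],None,fx=3,fy=3,interpolation=cv2.INTER_CUBIC))
E
```

```text
[0.525  0.006  0.1532]
t 3.35 p [0.5256 0.006  0.153 ] q [-0.0228  0.059   2.3345 -0.0635  0.3174  1.6784] F [-1.3771 -0.3494 -0.5297] T [ 0.0524  0.2999 -0.0266] w 0.09109389142546341 ff 0.0
ty [-0.0739 -0.9973 -0.0018] tz [ 0.4175 -0.0293 -0.9082]
d cm [-0.0541  0.0043  0.0115] rot [-0.0021 -0.0044  0.004 ]
[0.5714 0.0028 0.0535]
t 3.35 p [0.5256 0.006  0.153 ] q [-0.0228  0.059   2.3345 -0.0635  0.3174  1.6784] F [-1.3771 -0.3494 -0.5297] T [ 0.0524  0.2999 -0.0266] w 0.09109389142546341 ff 0.0
ty [-0.0739 -0.9973 -0.0018] tz [ 0.4175 -0.0293 -0.9082]
d cm [ 4.5833 -0.3208 -9.9579] rot [-0.0021 -0.0044  0.004 ]
```

Run:
```python
from h import *
from scipy.optimize import least_squares
D=[((.2066**2+.6685**2)**.5,.2134,.3794,1.7347,1.0285),(.4856,.2578,-.2815,2.4568,.3058),(.5256,.153,.059,2.3345,.3174)]
def fk(p,q2,q3,q5):
    a0,h,l1,l2,e,L=p;s=q2+q3;t=s+q5
    return np.array([a0+l1*np.sin(q2)+l2*np.sin(s)+e*np.cos(s)+L*np.sin(t),h+l1*np.cos(q2)+l2*np.cos(s)-e*np.sin(s)+L*np.cos(t)])
pr=np.array([.15,.4,.6,.6,0,.3])
f=least_squares(lambda p:np.r_[np.concatenate([fk(p,*d[2:])-d[:2] for d in D])*1000,(p-pr)*5],pr);print(f.x,f.fun[:6])
def ik(r,z,tilt):
    g=least_squares(lambda q:np.r_[fk(f.x,*q)-[r,z],(q.sum()-(np.pi-tilt))*.3],[.1,2.3,.4]);return g.x
for td in(-30,-20,-10,-5,0,5,10,15,20,25):
    t=np.radians(td);Gx=.5634+.0188*np.sin(t),.0705-.0188*np.cos(t);Ux=.5904+.0188*np.sin(t),.070-.0188*np.cos(t)
    print(td,"lean",ik(*Gx,t),"up",ik(*Ux,t))
print("cap",ik(.52,.01,0))
```

```text
[0.0004 0.318  0.5511 0.6038 0.0413 0.2689] [ 0.0012 -0.0079  0.0062 -0.0031 -0.0036  0.0131]
-30 lean [0.6182 1.8    1.247 ] up [0.6504 1.741  1.2738]
-20 lean [0.5439 1.8853 1.0615] up [0.5766 1.8281 1.086 ]
-10 lean [0.476  1.9726 0.8675] up [0.509 1.917 0.89 ]
-5 lean [0.4454 2.0164 0.767 ] up [0.4786 1.9616 0.7886]
0 lean [0.4177 2.0601 0.6639] up [0.4509 2.0059 0.6848]
5 lean [0.3932 2.1032 0.5579] up [0.4265 2.0497 0.5782]
10 lean [0.3727 2.1455 0.4488] up [0.4058 2.0926 0.4686]
15 lean [0.3567 2.1867 0.3364] up [0.3895 2.1344 0.3559]
20 lean [0.3459 2.2265 0.2202] up [0.3782 2.1745 0.2398]
25 lean [0.3409 2.2643 0.1001] up [0.3724 2.2128 0.12  ]
cap [0.4473 2.1426 0.5517]
```

View pics/s1.png

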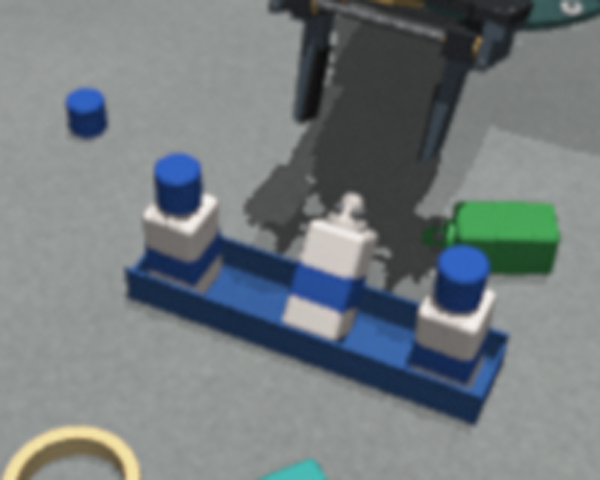

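The picture shows the gripper straddling the bottle's line at the front, with a clear path. The kinematic fit allows about 15° at the grasp, so I'll use a 12° tilt and then descend and grip.

servo_tool(
  commands=[
    {"dx": 0.8, "dy": -0.05, "dz": -0.7, "rx": 0.006, "ry": 0.08, "rz": 0, "jaw": 1.0},
    {"dx": 0.8, "dy": -0.05, "dz": -0.7, "rx": 0.006, "ry": 0.08, "rz": 0, "jaw": 1.0},
    {"dx": 0.75, "dy": -0.05, "dz": -0.7, "rx": 0.004, "ry": 0.066, "rz": 0.004, "jaw": 1.0},
    {"dx": 0, "dy": 0, "dz": 0, "rx": 0, "ry": 0, "rz": 0, "jaw": 1.0},
    {"dx": 0.34, "dy": -0.02, "dz": -1.57, "rx": 0, "ry": 0, "rz": 0, "jaw": 1.0},
    {"dx": 0.34, "dy": -0.02, "dz": -1.57, "rx": 0, "ry": 0, "rz": 0, "jaw": 1.0},
    {"dx": 0.34, "dy": -0.02, "dz": -1.57, "rx": 0, "ry": 0, "rz": 0, "jaw": 1.0},
    {"dx": 0.34, "dy": -0.02, "dz": -1.57, "rx": 0, "ry": 0, "rz": 0, "jaw": 1.0},
    {"dx": 0.34, "dy": -0.02, "dz": -1.57, "rx": 0, "ry": 0, "rz": 0, "jaw": 1.0},
    {"dx": 0, "dy": 0, "dz": 0, "rx": 0, "ry": 0, "rz": 0, "jaw": 1.0},
    {"dx": 0, "dy": 0, "dz": 0, "rx": 0, "ry": 0, "rz": 0, "jaw": 1.0},
  ],
)

```text
time_s: 4.32
position: [0.5652, 0.0034, 0.0569]
tool_rot: [0.003, 0.994, -0.035, 0.104]
force: [-0.1, -0.6, -0.5]
grip_width: 0.0909
finger_force: 0.0
```

servo_tool(
  commands=[
    {"dx": 0, "dy": 0, "dz": 0, "rx": 0, "ry": 0, "rz": 0, "jaw": 0.4},
    {"dx": 0, "dy": 0, "dz": 0, "rx": 0, "ry": 0, "rz": 0, "jaw": 0.4},
    {"dx": 0, "dy": 0, "dz": 0, "rx": 0, "ry": 0, "rz": 0, "jaw": 0.4},
    {"dx": 0, "dy": 0, "dz": 0, "rx": 0, "ry": 0, "rz": 0, "jaw": 0.4},
    {"dx": 0, "dy": 0, "dz": 0, "rx": 0, "ry": 0, "rz": 0, "jaw": 0.4},
    {"dx": 0, "dy": 0, "dz": 0, "rx": 0, "ry": 0, "rz": 0, "jaw": 0.4},
    {"dx": 0, "dy": 0, "dz": 0, "rx": 0, "ry": 0, "rz": 0, "jaw": 0.4},
    {"dx": 0, "dy": 0, "dz": 0, "rx": 0, "ry": 0, "rz": 0, "jaw": 0.4},
  ],
  squeeze=35,
)

```text
time_s: 4.98
position: [0.5651, 0.0035, 0.0562]
tool_rot: [0.003, 0.994, -0.035, 0.104]
force: [0.4, 1.2, 2.2]
grip_width: 0.0458
finger_force: 34.9
```

Run:
```python
from h import *
state()
```

```text
t 4.9833 p [0.5651 0.0035 0.0562] q [-0.0318  0.3554  2.1653 -0.0175  0.4132  1.6249] F [0.4048 1.1627 2.2212] T [0.3021 0.1543 0.0394] w 0.04578840772808313 ff 34.85465168952942
ty [-0.0704 -0.9975 -0.001 ] tz [ 0.2059 -0.0136 -0.9785]
```

The bottle is gripped at 45.8 mm and 35 N. I'll lift it, turn it upright and shift it over the gap.

servo_tool(
  commands=[
    {"dx": -0.15, "dy": 0, "dz": 0.8, "rx": 0, "ry": 0, "rz": 0, "jaw": 0.4},
    {"dx": -0.2, "dy": 0, "dz": 1.2, "rx": 0, "ry": 0, "rz": 0, "jaw": 0.4},
    {"dx": -0.2, "dy": 0, "dz": 1.6, "rx": 0, "ry": 0, "rz": 0, "jaw": 0.4},
    {"dx": -0.05, "dy": 0, "dz": 1.6, "rx": 0, "ry": 0, "rz": 0, "jaw": 0.4},
    {"dx": 0.2, "dy": -0.1, "dz": 0, "rx": 0.0066, "ry": 0.0946, "rz": 0, "jaw": 0.4},
    {"dx": 0.2, "dy": -0.1, "dz": 0, "rx": 0.0066, "ry": 0.0946, "rz": 0, "jaw": 0.4},
    {"dx": 0.4, "dy": -0.2, "dz": 0, "rx": 0.0066, "ry": 0.0946, "rz": 0, "jaw": 0.4},
    {"dx": 0.4, "dy": -0.2, "dz": 0, "rx": 0.0066, "ry": 0.0946, "rz": 0, "jaw": 0.4},
    {"dx": 0.4, "dy": -0.2, "dz": 0, "rx": 0.0066, "ry": 0.0946, "rz": 0, "jaw": 0.4},
    {"dx": 0.4, "dy": -0.2, "dz": 0, "rx": 0.0066, "ry": 0.0946, "rz": 0, "jaw": 0.4},
    {"dx": 0.4, "dy": -0.25, "dz": 0, "rx": 0.0066, "ry": 0.0946, "rz": 0, "jaw": 0.4},
    {"dx": 0, "dy": 0, "dz": 0, "rx": 0, "ry": 0, "rz": 0, "jaw": 0.4},
    {"dx": 0, "dy": 0, "dz": 0, "rx": 0, "ry": 0, "rz": 0, "jaw": 0.4},
  ],
)

```text
time_s: 6.07
position: [0.5832, -0.0091, 0.1074]
tool_rot: [-0.008, 0.974, -0.035, -0.226]
force: [0.2, 0.1, -2.8]
grip_width: 0.046
finger_force: 34.9
```

Run:
```python
from h import *
from plant import ctrl
s=state()
r=lambda n,x,y,w,h,k:cv2.resize(ctrl.read_camera(n)["img"][y:y+h,x:x+w,::-1],None,fx=k,fy=k,interpolation=cv2.INTER_CUBIC)
cv2.imwrite("pics/s2.png",np.hstack([r("scene",250,120,160,120,2.5),r("top",245,160,160,120,2.5)]))
```

```text
t 6.0667 p [ 0.5832 -0.0091  0.1074] q [-0.0583  0.5449  1.7719  0.0061  1.2799  1.5804] F [ 0.1518  0.0719 -2.8484] T [-0.032  -0.4118  0.0121] w 0.04595430435981325 ff 34.852522015571594
ty [-0.071  -0.9975 -0.0003] tz [-0.4385  0.0315 -0.8982]
```

View pics/s2.png

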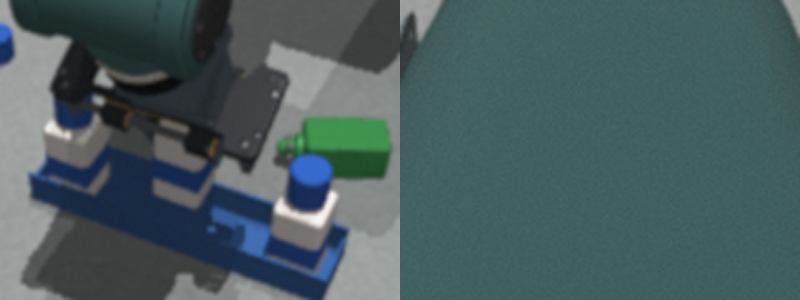

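The bottle hangs upright between the neighbours, its edges parallel to theirs (scene crop 182,160). Next I'll lower it.

servo_tool(
  commands=[
    {"dx": 0, "dy": 0, "dz": -1.2, "rx": 0, "ry": 0, "rz": 0, "jaw": 0.4},
    {"dx": 0, "dy": 0, "dz": -1.2, "rx": 0, "ry": 0, "rz": 0, "jaw": 0.4},
    {"dx": 0, "dy": 0, "dz": -1.2, "rx": 0, "ry": 0, "rz": 0, "jaw": 0.4},
    {"dx": 0, "dy": 0, "dz": -0.9, "rx": 0, "ry": 0, "rz": 0, "jaw": 0.4},
    {"dx": 0, "dy": 0, "dz": 0, "rx": 0, "ry": 0, "rz": 0, "jaw": 0.4},
    {"dx": 0, "dy": 0, "dz": 0, "rx": 0, "ry": 0, "rz": 0, "jaw": 0.4},
  ],
)

```text
time_s: 6.67
position: [0.5825, -0.009, 0.0623]
tool_rot: [-0.008, 0.973, -0.034, -0.227]
force: [0.0, -0.2, -2.7]
grip_width: 0.0463
finger_force: 34.9
```

servo_tool(
  commands=[
    {"dx": 0, "dy": 0, "dz": -0.1, "rx": 0, "ry": 0, "rz": 0, "jaw": 0.4},
    {"dx": 0, "dy": 0, "dz": -0.1, "rx": 0, "ry": 0, "rz": 0, "jaw": 0.4},
    {"dx": 0, "dy": 0, "dz": 0, "rx": 0, "ry": 0, "rz": 0, "jaw": 0.4},
  ],
)

```text
time_s: 6.92
position: [0.5833, -0.0091, 0.0614]
tool_rot: [-0.008, 0.974, -0.035, -0.226]
force: [-0.3, -1.3, -2.6]
grip_width: 0.0459
finger_force: 34.9
```

servo_tool(
  commands=[
    {"dx": 0, "dy": 0, "dz": -0.1, "rx": 0, "ry": 0, "rz": 0, "jaw": 0.4},
    {"dx": 0, "dy": 0, "dz": -0.1, "rx": 0, "ry": 0, "rz": 0, "jaw": 0.4},
    {"dx": 0, "dy": 0, "dz": 0, "rx": 0, "ry": 0, "rz": 0, "jaw": 0.4},
  ],
)

```text
time_s: 7.17
position: [0.5833, -0.0092, 0.0596]
tool_rot: [-0.008, 0.974, -0.034, -0.226]
force: [-0.9, -2.0, 2.0]
grip_width: 0.046
finger_force: 34.9
```

servo_tool(
  commands=[
    {"dx": 0, "dy": 0, "dz": -0.1, "rx": 0, "ry": 0, "rz": 0, "jaw": 0.4},
    {"dx": 0, "dy": 0, "dz": 0, "rx": 0, "ry": 0, "rz": 0, "jaw": 0.4},
  ],
)

```text
time_s: 7.33
position: [0.5834, -0.0096, 0.0593]
tool_rot: [-0.008, 0.973, -0.034, -0.226]
force: [-3.0, -6.5, 11.6]
grip_width: 0.0461
finger_force: 35.0
```

servo_tool(
  commands=[
    {"dx": 0, "dy": 0, "dz": -0.1, "rx": 0, "ry": 0, "rz": 0, "jaw": 0.4},
    {"dx": 0, "dy": 0, "dz": 0, "rx": 0, "ry": 0, "rz": 0, "jaw": 0.4},
  ],
)

```text
time_s: 7.5
position: [0.5834, -0.0099, 0.0591]
tool_rot: [-0.007, 0.973, -0.034, -0.226]
force: [-4.6, -6.6, 22.6]
grip_width: 0.0463
finger_force: 35.0
```

The bottle is on the floor. I'll ease off and release it.

servo_tool(
  commands=[
    {"dx": 0, "dy": 0, "dz": 0.1, "rx": 0, "ry": 0, "rz": 0, "jaw": 0.4},
    {"dx": 0, "dy": 0, "dz": 0.08, "rx": 0, "ry": 0, "rz": 0, "jaw": 0.4},
    {"dx": 0, "dy": 0, "dz": 0, "rx": 0, "ry": 0, "rz": 0, "jaw": 0.6},
    {"dx": 0, "dy": 0, "dz": 0, "rx": 0, "ry": 0, "rz": 0, "jaw": 0.8},
    {"dx": 0, "dy": 0, "dz": 0, "rx": 0, "ry": 0, "rz": 0, "jaw": 0.9},
    {"dx": 0, "dy": 0, "dz": 0, "rx": 0, "ry": 0, "rz": 0, "jaw": 0.9},
    {"dx": 0, "dy": 0, "dz": 0, "rx": 0, "ry": 0, "rz": 0, "jaw": 0.9},
  ],
)

```text
time_s: 8.08
position: [0.583, -0.009, 0.0589]
tool_rot: [-0.008, 0.973, -0.034, -0.226]
force: [-0.5, 0.1, 0.2]
grip_width: 0.0765
finger_force: 0.0
```

servo_tool(
  commands=[
    {"dx": 0.65, "dy": -0.04, "dz": 1.35, "rx": 0, "ry": 0, "rz": 0, "jaw": 0.9},
    {"dx": 1.1, "dy": -0.08, "dz": 2.25, "rx": 0, "ry": 0, "rz": 0, "jaw": 0.9},
    {"dx": 1.1, "dy": -0.08, "dz": 2.25, "rx": 0, "ry": 0, "rz": 0, "jaw": 0.9},
    {"dx": 1.1, "dy": -0.08, "dz": 2.25, "rx": 0, "ry": 0, "rz": 0, "jaw": 0.9},
    {"dx": 1.1, "dy": -0.08, "dz": 2.25, "rx": 0, "ry": 0, "rz": 0, "jaw": 0.9},
    {"dx": 0, "dy": 0, "dz": 3, "rx": 0, "ry": -0.1, "rz": 0, "jaw": 0.9},
    {"dx": -2, "dy": -2, "dz": 2, "rx": -0.0071, "ry": -0.1, "rz": 0, "jaw": 0.9},
    {"dx": -2, "dy": -3, "dz": 0, "rx": -0.0071, "ry": -0.1, "rz": 0, "jaw": 0.9},
    {"dx": -2, "dy": -3.5, "dz": 0, "rx": -0.0071, "ry": -0.1, "rz": 0, "jaw": 0.9},
    {"dx": -2, "dy": -3.5, "dz": 0, "rx": -0.0071, "ry": -0.056, "rz": 0, "jaw": 0.9},
    {"dx": -2, "dy": -3.5, "dz": 0, "rx": 0, "ry": 0, "rz": 0, "jaw": 0.9},
    {"dx": -2, "dy": -3.5, "dz": 0, "rx": 0, "ry": 0, "rz": 0, "jaw": 0.9},
    {"dx": -2, "dy": -3, "dz": 0, "rx": 0, "ry": 0, "rz": 0, "jaw": 0.9},
    {"dx": -2, "dy": -3, "dz": 0, "rx": 0, "ry": 0, "rz": 0, "jaw": 0.9},
    {"dx": -2, "dy": -3, "dz": 0, "rx": 0, "ry": 0, "rz": 0, "jaw": 0.9},
    {"dx": 0, "dy": 0, "dz": 0, "rx": 0, "ry": 0, "rz": 0, "jaw": 0.9},
  ],
)

```text
time_s: 9.42
position: [0.4509, -0.2963, 0.2126]
tool_rot: [-0.001, 0.999, -0.036, 0.0]
force: [-0.3, 0.8, -0.0]
grip_width: 0.082
finger_force: 0.0
```

Run:
```python
from h import *
from plant import ctrl
s=state()
I={n:ctrl.read_camera(n)["img"][:,:,::-1].copy() for n in("scene","top")}
for n in I: cv2.imwrite(f"pics/{n}3.png",I[n])
r=lambda n,x,y,w,h,k:cv2.resize(I[n][y:y+h,x:x+w],None,fx=k,fy=k,interpolation=cv2.INTER_CUBIC)
o=np.zeros((600,800,3),np.uint8)
o[:280]=r("top",250,182,160,56,5); o[283:598,:435]=r("scene",250,140,145,105,3); o[290:590,440:790]=r("top",410,250,70,60,5)
cv2.imwrite("pics/s3.png",o)
```

```text
t 9.4167 p [ 0.4509 -0.2963  0.2126] q [-0.6258  0.1285  2.059   0.0033  0.9552  1.0143] F [-0.2735  0.8143 -0.0486] T [ 0.0702  0.0408 -0.0215] w 0.08200782199794131 ff 0.0
ty [-0.0712 -0.9975 -0.0029] tz [ 0.0007  0.0028 -1.    ]
```

View pics/s3.png

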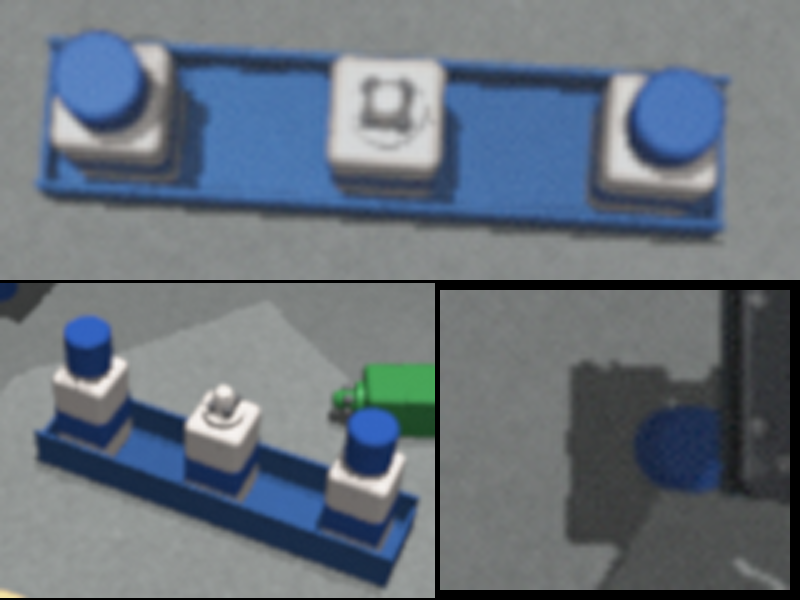

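The bottle stands upright at the middle of the gap. In the crop the shoulder square is at (327–443, 57–170) and the stud tip is at about (387,103). The cap is untouched. Next I'll refine the seat and cap positions.

Run:
```python
from h import *
from scipy.optimize import least_squares
T=lambda x,y:((x+.5)/5-.5+250,(y+.5)/5-.5+182)
S=lambda x,y:((x+.5)/3-.5+250,(y-283+.5)/3-.5+140)
c=.023
P=[("top",T(332,57),(c,c)),("top",T(443,62),(c,-c)),("top",T(440,172),(-c,-c)),("top",T(328,167),(-c,c))]
Q=[("scene",S(187,430),(c,-c)),("scene",S(260,403),(-c,c)),("scene",S(250,448),(c,c)),("scene",S(208,388),(-c,-c))]
def fit(F):
    return least_squares(lambda p:np.concatenate([proj(n,R.from_euler("z",p[2]).apply([q[0],q[1],.089])+[p[0],p[1],0])[0]-uv for n,uv,q in F]),[.59,-.01,-.07])
for F in(P,Q,P+Q):
    f=fit(F);print("bottle",f.x,f.fun.round(1))
print("tip",onz("top",*T(387,101),.114),onz("scene",*S(226,390),.114))
t=np.linspace(0,2*np.pi,60);cyl=np.concatenate([np.c_[.018*np.cos(t),.018*np.sin(t),0*t+z] for z in(0,.034)])
def cen(n,x,y):
    h=cv2.convexHull(proj(n,cyl+[x,y,0]).astype(np.float32));m=cv2.moments(h);return np.array([m["m10"],m["m01"]])/m["m00"],m["m00"]
for n,uv in(("scene",(248.44,136.89)),("top",(459.53,281.41))):
    g=least_squares(lambda p:cen(n,*p)[0]-uv,[.432,-.291],diff_step=1e-3);print("cap",n,g.x,cen(n,*g.x)[1])
```

```text
bottle [ 0.5885 -0.0094 -0.0451] [-0.   0.   0.1 -0.1  0.  -0.  -0.2  0.1]
bottle [ 0.5944 -0.0073  0.0659] [ 0.2  0.4  1.4 -0.1 -0.9 -0.9 -0.7  0.6]
bottle [ 0.5903 -0.0088 -0.0017] [-0.8 -0.3 -0.7 -1.4  0.2 -1.4  0.  -0.3 -0.2 -1.6  1.8 -0.8 -1.7 -2.1
  0.3 -1. ]
tip [ 0.5891 -0.0097  0.114 ] [ 0.5916 -0.0092  0.114 ]
cap scene [ 0.4338 -0.2943] 207.71088014368434
cap top [ 0.4324 -0.2933] 314.0978289237246
```

servo_tool(
  commands=[
    {"dx": -0.9, "dy": 0.14, "dz": -3, "rx": 0, "ry": 0, "rz": 0, "jaw": 0.9},
    {"dx": -0.9, "dy": 0.14, "dz": -3, "rx": 0, "ry": 0, "rz": 0, "jaw": 0.9},
    {"dx": 0, "dy": 0, "dz": -3, "rx": 0, "ry": 0, "rz": 0, "jaw": 0.9},
    {"dx": 0, "dy": 0, "dz": -3, "rx": 0, "ry": 0, "rz": 0, "jaw": 0.9},
    {"dx": 0, "dy": 0, "dz": -3, "rx": 0, "ry": 0, "rz": 0, "jaw": 0.9},
    {"dx": 0, "dy": 0, "dz": -2.5, "rx": 0, "ry": 0, "rz": 0, "jaw": 0.9},
    {"dx": 0, "dy": 0, "dz": -1.5, "rx": 0, "ry": 0, "rz": 0, "jaw": 0.9},
    {"dx": 0, "dy": 0, "dz": -1.1, "rx": 0, "ry": 0, "rz": 0, "jaw": 0.9},
    {"dx": 0, "dy": 0, "dz": 0, "rx": 0, "ry": 0, "rz": 0, "jaw": 0.9},
    {"dx": 0, "dy": 0, "dz": 0, "rx": 0, "ry": 0, "rz": 0, "jaw": 0.9},
  ],
  squeeze=4,
)

```text
time_s: 10.35
position: [0.436, -0.2894, 0.0115]
tool_rot: [-0.002, 0.999, -0.034, 0.0]
force: [0.2, -0.1, 0.5]
grip_width: 0.0823
finger_force: 0.0
```

servo_tool(
  commands=[
    {"dx": 0, "dy": 0, "dz": 0, "rx": 0, "ry": 0, "rz": 0, "jaw": 0.5},
    {"dx": 0, "dy": 0, "dz": 0, "rx": 0, "ry": 0, "rz": 0, "jaw": 0.5},
    {"dx": 0, "dy": 0, "dz": 0, "rx": 0, "ry": 0, "rz": 0, "jaw": 0.45},
    {"dx": 0, "dy": 0, "dz": 0, "rx": 0, "ry": 0, "rz": 0, "jaw": 0.4},
    {"dx": 0, "dy": 0, "dz": 0, "rx": 0, "ry": 0, "rz": 0, "jaw": 0.38},
    {"dx": 0, "dy": 0, "dz": 0, "rx": 0, "ry": 0, "rz": 0, "jaw": 0.36},
    {"dx": 0, "dy": 0, "dz": 0, "rx": 0, "ry": 0, "rz": 0, "jaw": 0.36},
    {"dx": 0, "dy": 0, "dz": 0, "rx": 0, "ry": 0, "rz": 0, "jaw": 0.36},
    {"dx": 0, "dy": 0, "dz": 0, "rx": 0, "ry": 0, "rz": 0, "jaw": 0.36},
  ],
)

```text
time_s: 11.1
position: [0.4356, -0.2899, 0.0115]
tool_rot: [-0.002, 0.999, -0.034, 0.0]
force: [-0.8, -1.0, 3.3]
grip_width: 0.0362
finger_force: 4.0
```

The cap is centred along the first axis. I'll open, turn 90° and grip firmly, which centres it along the other axis.

servo_tool(
  commands=[
    {"dx": 0, "dy": 0, "dz": 0, "rx": 0, "ry": 0, "rz": 0, "jaw": 0.5},
    {"dx": 0, "dy": 0, "dz": 0, "rx": 0, "ry": 0, "rz": 0, "jaw": 0.7},
    {"dx": 0, "dy": 0, "dz": 0, "rx": 0, "ry": 0, "rz": 0, "jaw": 0.8},
    {"dx": 0, "dy": 0, "dz": 0, "rx": 0, "ry": 0, "rz": 0.112, "jaw": 0.8},
    {"dx": 0, "dy": 0, "dz": 0, "rx": 0, "ry": 0, "rz": 0.112, "jaw": 0.8},
    {"dx": 0, "dy": 0, "dz": 0, "rx": 0, "ry": 0, "rz": 0.112, "jaw": 0.8},
    {"dx": 0, "dy": 0, "dz": 0, "rx": 0, "ry": 0, "rz": 0.112, "jaw": 0.8},
    {"dx": 0, "dy": 0, "dz": 0, "rx": 0, "ry": 0, "rz": 0.112, "jaw": 0.8},
    {"dx": 0, "dy": 0, "dz": 0, "rx": 0, "ry": 0, "rz": 0.112, "jaw": 0.8},
    {"dx": 0, "dy": 0, "dz": 0, "rx": 0, "ry": 0, "rz": 0.112, "jaw": 0.8},
    {"dx": 0, "dy": 0, "dz": 0, "rx": 0, "ry": 0, "rz": 0.112, "jaw": 0.8},
    {"dx": 0, "dy": 0, "dz": 0, "rx": 0, "ry": 0, "rz": 0.112, "jaw": 0.8},
    {"dx": 0, "dy": 0, "dz": 0, "rx": 0, "ry": 0, "rz": 0.112, "jaw": 0.8},
    {"dx": 0, "dy": 0, "dz": 0, "rx": 0, "ry": 0, "rz": 0.112, "jaw": 0.8},
    {"dx": 0, "dy": 0, "dz": 0, "rx": 0, "ry": 0, "rz": 0.112, "jaw": 0.8},
    {"dx": 0, "dy": 0, "dz": 0, "rx": 0, "ry": 0, "rz": 0.112, "jaw": 0.8},
    {"dx": 0, "dy": 0, "dz": 0, "rx": 0, "ry": 0, "rz": 0.112, "jaw": 0.8},
    {"dx": 0, "dy": 0, "dz": 0, "rx": 0, "ry": 0, "rz": 0, "jaw": 0.8},
  ],
)

```text
time_s: 12.6
position: [0.4356, -0.2899, 0.0114]
tool_rot: [-0.002, 0.73, 0.684, -0.001]
force: [-1.0, -0.3, -0.4]
grip_width: 0.0732
finger_force: 0.0
```

servo_tool(
  commands=[
    {"dx": 0, "dy": 0, "dz": 0, "rx": 0, "ry": 0, "rz": 0, "jaw": 0.6},
    {"dx": 0, "dy": 0, "dz": 0, "rx": 0, "ry": 0, "rz": 0, "jaw": 0.5},
    {"dx": 0, "dy": 0, "dz": 0, "rx": 0, "ry": 0, "rz": 0, "jaw": 0.45},
    {"dx": 0, "dy": 0, "dz": 0, "rx": 0, "ry": 0, "rz": 0, "jaw": 0.4},
    {"dx": 0, "dy": 0, "dz": 0, "rx": 0, "ry": 0, "rz": 0, "jaw": 0.35},
    {"dx": 0, "dy": 0, "dz": 0, "rx": 0, "ry": 0, "rz": 0, "jaw": 0.3},
    {"dx": 0, "dy": 0, "dz": 0, "rx": 0, "ry": 0, "rz": 0, "jaw": 0.3},
    {"dx": 0, "dy": 0, "dz": 0, "rx": 0, "ry": 0, "rz": 0, "jaw": 0.3},
    {"dx": 0, "dy": 0, "dz": 0, "rx": 0, "ry": 0, "rz": 0, "jaw": 0.3},
  ],
  squeeze=45,
)

```text
time_s: 13.35
position: [0.4356, -0.2899, 0.0115]
tool_rot: [-0.002, 0.732, 0.682, -0.001]
force: [0.5, 0.0, -0.1]
grip_width: 0.0355
finger_force: 45.0
```

Run:
```python
from h import *
s=state()
```

```text
t 13.35 p [ 0.4356 -0.2899  0.0115] q [-0.6311  0.4486  2.1348 -0.0024  0.5616 -0.558 ] F [ 0.5075  0.0225 -0.057 ] T [-0.0583 -0.1295 -0.0298] w 0.035529276619568284 ff 44.99852222856134
ty [ 0.9975 -0.071  -0.0036] tz [-0.0035  0.001  -1.    ]
```

servo_tool(
  commands=[
    {"dx": 0, "dy": 0, "dz": 1, "rx": 0, "ry": 0, "rz": 0, "jaw": 0.3},
    {"dx": 0, "dy": 0, "dz": 3, "rx": 0, "ry": 0, "rz": 0, "jaw": 0.3},
    {"dx": 0, "dy": 0, "dz": 3.5, "rx": 0, "ry": 0, "rz": 0, "jaw": 0.3},
    {"dx": 0, "dy": 0, "dz": 3.5, "rx": 0, "ry": 0, "rz": 0, "jaw": 0.3},
    {"dx": 0, "dy": 0, "dz": 3.5, "rx": 0, "ry": 0, "rz": 0, "jaw": 0.3},
    {"dx": 0, "dy": 0, "dz": 2.5, "rx": 0, "ry": 0, "rz": 0, "jaw": 0.3},
    {"dx": 1.5, "dy": 2.8, "dz": 0, "rx": 0, "ry": 0, "rz": 0, "jaw": 0.3},
    {"dx": 1.5, "dy": 2.8, "dz": 0, "rx": 0, "ry": 0, "rz": 0, "jaw": 0.3},
    {"dx": 1.5, "dy": 2.8, "dz": 0, "rx": 0, "ry": 0, "rz": 0, "jaw": 0.3},
    {"dx": 1.5, "dy": 2.8, "dz": 0, "rx": 0, "ry": 0, "rz": 0, "jaw": 0.3},
    {"dx": 1.5, "dy": 2.8, "dz": 0, "rx": 0, "ry": 0, "rz": 0, "jaw": 0.3},
    {"dx": 1.5, "dy": 2.8, "dz": 0, "rx": 0, "ry": 0, "rz": 0, "jaw": 0.3},
    {"dx": 1.5, "dy": 2.8, "dz": 0, "rx": 0, "ry": 0, "rz": 0, "jaw": 0.3},
    {"dx": 1.5, "dy": 2.8, "dz": 0, "rx": 0, "ry": 0, "rz": 0, "jaw": 0.3},
    {"dx": 1.5, "dy": 2.8, "dz": 0, "rx": 0, "ry": 0, "rz": 0, "jaw": 0.3},
    {"dx": 1.5, "dy": 2.8, "dz": 0, "rx": 0, "ry": 0, "rz": 0, "jaw": 0.3},
    {"dx": 0.4, "dy": 0.06, "dz": 0, "rx": 0, "ry": 0, "rz": 0, "jaw": 0.3},
    {"dx": 0, "dy": 0, "dz": 0, "rx": 0, "ry": 0, "rz": 0, "jaw": 0.3},
    {"dx": 0, "dy": 0, "dz": 0, "rx": 0, "ry": 0, "rz": 0, "jaw": 0.3},
  ],
)

```text
time_s: 14.93
position: [0.5892, -0.0095, 0.1817]
tool_rot: [-0.002, 0.732, 0.682, -0.001]
force: [-0.3, 0.6, 0.4]
grip_width: 0.0355
finger_force: 45.0
```

Run:
```python
from h import *
from plant import ctrl
to([.5895,-.0093,.135+.0115],[0,0,-1],[.9975,-.071,0])
im=ctrl.read_camera("scene")["img"][:,:,::-1]
cv2.imwrite("pics/s4.png",cv2.resize(im[110:240,250:400],None,fx=4,fy=4,interpolation=cv2.INTER_CUBIC))
```

```text
t 14.9333 p [ 0.5892 -0.0095  0.1817] q [-0.0559  0.2506  1.9763  0.0008  0.9184  0.014 ] F [-0.2551  0.6327  0.4157] T [-0.0231 -0.1108 -0.056 ] w 0.03548042709912282 ff 44.99818572308868
ty [ 0.9975 -0.0703 -0.0038] tz [-0.0037  0.0008 -1.    ]
d cm [ 0.0272  0.0152 -3.5218] rot [-0.0008 -0.0037 -0.0007]
```

View pics/s4.png

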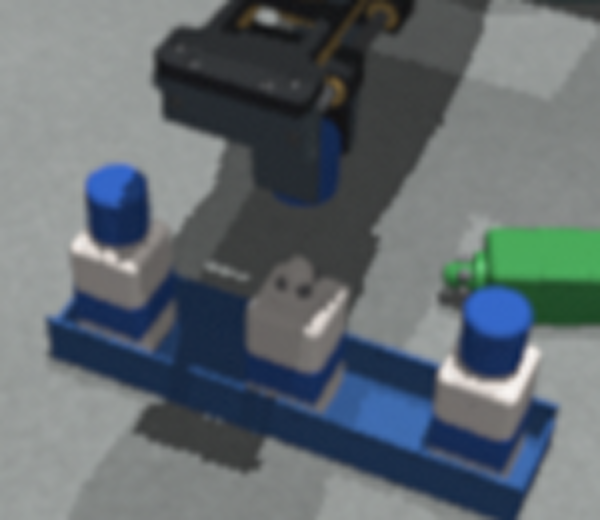

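The cap is held directly above the stud, which is at about (298,265) in the crop. I'll descend toward the stud.

servo_tool(
  commands=[
    {"dx": 0.03, "dy": 0.02, "dz": -1.5, "rx": -0.001, "ry": -0.0037, "rz": 0, "jaw": 0.3},
    {"dx": 0, "dy": 0, "dz": -2, "rx": 0, "ry": 0, "rz": 0, "jaw": 0.3},
    {"dx": 0, "dy": 0, "dz": -1.5, "rx": 0, "ry": 0, "rz": 0, "jaw": 0.3},
    {"dx": 0, "dy": 0, "dz": -0.3, "rx": 0, "ry": 0, "rz": 0, "jaw": 0.3},
    {"dx": 0, "dy": 0, "dz": -0.3, "rx": 0, "ry": 0, "rz": 0, "jaw": 0.3},
    {"dx": 0, "dy": 0, "dz": 0, "rx": 0, "ry": 0, "rz": 0, "jaw": 0.3},
    {"dx": 0, "dy": 0, "dz": 0, "rx": 0, "ry": 0, "rz": 0, "jaw": 0.3},
  ],
)

```text
time_s: 15.57
position: [0.5902, -0.0094, 0.1263]
tool_rot: [0.0, 0.732, 0.681, 0.0]
force: [-0.0, 0.5, 0.2]
grip_width: 0.0359
finger_force: 45.0
```

servo_tool(
  commands=[
    {"dx": 0, "dy": 0, "dz": -0.2, "rx": 0, "ry": 0, "rz": 0, "jaw": 0.3},
    {"dx": 0, "dy": 0, "dz": -0.2, "rx": 0, "ry": 0, "rz": 0, "jaw": 0.3},
    {"dx": 0, "dy": 0, "dz": 0, "rx": 0, "ry": 0, "rz": 0, "jaw": 0.3},
  ],
)

```text
time_s: 15.82
position: [0.5899, -0.0091, 0.1215]
tool_rot: [0.0, 0.732, 0.682, 0.0]
force: [-0.4, -0.5, -0.6]
grip_width: 0.0358
finger_force: 45.0
```

servo_tool(
  commands=[
    {"dx": 0, "dy": 0, "dz": -0.15, "rx": 0, "ry": 0, "rz": 0, "jaw": 0.3},
    {"dx": 0, "dy": 0, "dz": -0.15, "rx": 0, "ry": 0, "rz": 0, "jaw": 0.3},
    {"dx": 0, "dy": 0, "dz": 0, "rx": 0, "ry": 0, "rz": 0, "jaw": 0.3},
  ],
)

```text
time_s: 16.07
position: [0.5898, -0.009, 0.1182]
tool_rot: [-0.0, 0.732, 0.682, -0.0]
force: [0.3, 0.8, -0.3]
grip_width: 0.0355
finger_force: 45.0
```

servo_tool(
  commands=[
    {"dx": 0, "dy": 0, "dz": -0.15, "rx": 0, "ry": 0, "rz": 0, "jaw": 0.3},
    {"dx": 0, "dy": 0, "dz": 0, "rx": 0, "ry": 0, "rz": 0, "jaw": 0.3},
  ],
)

```text
time_s: 16.23
position: [0.5904, -0.0091, 0.1171]
tool_rot: [0.0, 0.732, 0.682, 0.0]
force: [1.2, 0.3, 3.0]
grip_width: 0.0355
finger_force: 45.0
```

servo_tool(
  commands=[
    {"dx": 0, "dy": 0, "dz": -0.15, "rx": 0, "ry": 0, "rz": 0, "jaw": 0.3},
    {"dx": 0, "dy": 0, "dz": 0, "rx": 0, "ry": 0, "rz": 0, "jaw": 0.3},
  ],
)

```text
time_s: 16.4
position: [0.5909, -0.0092, 0.116]
tool_rot: [0.001, 0.732, 0.682, 0.001]
force: [0.6, -0.9, 5.9]
grip_width: 0.0357
finger_force: 45.0
```

servo_tool(
  commands=[
    {"dx": 0, "dy": 0, "dz": -0.15, "rx": 0, "ry": 0, "rz": 0, "jaw": 0.3},
    {"dx": 0, "dy": 0, "dz": 0, "rx": 0, "ry": 0, "rz": 0, "jaw": 0.3},
  ],
)

```text
time_s: 16.57
position: [0.5914, -0.0093, 0.1149]
tool_rot: [0.001, 0.732, 0.682, 0.001]
force: [2.9, -2.1, 8.8]
grip_width: 0.0354
finger_force: 45.0
```

The cap met the nubs where expected, so I'll keep pressing.

servo_tool(
  commands=[
    {"dx": 0, "dy": 0, "dz": -0.15, "rx": 0, "ry": 0, "rz": 0, "jaw": 0.3},
    {"dx": 0, "dy": 0, "dz": 0, "rx": 0, "ry": 0, "rz": 0, "jaw": 0.3},
  ],
)

```text
time_s: 16.73
position: [0.5907, -0.0092, 0.113]
tool_rot: [0.001, 0.732, 0.682, 0.001]
force: [1.0, 0.5, 0.0]
grip_width: 0.0356
finger_force: 45.0
```

servo_tool(
  commands=[
    {"dx": 0, "dy": 0, "dz": -0.15, "rx": 0, "ry": 0, "rz": 0, "jaw": 0.3},
    {"dx": 0, "dy": 0, "dz": 0, "rx": 0, "ry": 0, "rz": 0, "jaw": 0.3},
  ],
)

```text
time_s: 16.9
position: [0.5895, -0.009, 0.1105]
tool_rot: [-0.0, 0.732, 0.682, -0.0]
force: [0.4, -0.6, -3.1]
grip_width: 0.0355
finger_force: 45.0
```

servo_tool(
  commands=[
    {"dx": 0, "dy": 0, "dz": -0.15, "rx": 0, "ry": 0, "rz": 0, "jaw": 0.3},
    {"dx": 0, "dy": 0, "dz": 0, "rx": 0, "ry": 0, "rz": 0, "jaw": 0.3},
  ],
)

```text
time_s: 17.07
position: [0.5892, -0.009, 0.1087]
tool_rot: [-0.0, 0.732, 0.682, -0.0]
force: [-0.3, -0.3, -3.0]
grip_width: 0.0354
finger_force: 45.0
```

servo_tool(
  commands=[
    {"dx": 0, "dy": 0, "dz": -0.15, "rx": 0, "ry": 0, "rz": 0, "jaw": 0.3},
    {"dx": 0, "dy": 0, "dz": 0, "rx": 0, "ry": 0, "rz": 0, "jaw": 0.3},
  ],
)

```text
time_s: 17.23
position: [0.5896, -0.009, 0.1075]
tool_rot: [-0.0, 0.732, 0.682, -0.0]
force: [0.4, 0.9, -3.1]
grip_width: 0.0351
finger_force: 45.0
```

It clicked, with the force going from 8.8 N to about −3 N. Now down to the collar.

servo_tool(
  commands=[
    {"dx": 0, "dy": 0, "dz": -0.1, "rx": 0, "ry": 0, "rz": 0, "jaw": 0.3},
    {"dx": 0, "dy": 0, "dz": 0, "rx": 0, "ry": 0, "rz": 0, "jaw": 0.3},
  ],
)

```text
time_s: 17.4
position: [0.59, -0.009, 0.1069]
tool_rot: [0.0, 0.732, 0.682, 0.0]
force: [0.0, 0.2, -0.1]
grip_width: 0.0358
finger_force: 45.0
```

servo_tool(
  commands=[
    {"dx": 0, "dy": 0, "dz": -0.1, "rx": 0, "ry": 0, "rz": 0, "jaw": 0.3},
    {"dx": 0, "dy": 0, "dz": 0, "rx": 0, "ry": 0, "rz": 0, "jaw": 0.3},
  ],
)

```text
time_s: 17.57
position: [0.5903, -0.009, 0.1065]
tool_rot: [0.0, 0.732, 0.682, 0.0]
force: [-1.4, 2.3, 4.9]
grip_width: 0.0355
finger_force: 45.0
```

servo_tool(
  commands=[
    {"dx": 0, "dy": 0, "dz": -0.05, "rx": 0, "ry": 0, "rz": 0, "jaw": 0.3},
    {"dx": 0, "dy": 0, "dz": 0, "rx": 0, "ry": 0, "rz": 0, "jaw": 0.3},
  ],
)

```text
time_s: 17.73
position: [0.5905, -0.0088, 0.1064]
tool_rot: [0.0, 0.732, 0.682, 0.0]
force: [-2.6, 3.1, 11.8]
grip_width: 0.0354
finger_force: 45.0
```

Contact is at TCP z 0.1064, which is exactly the predicted home height, with 11.8 N of push. I'll hold a moment and verify.

servo_tool(
  commands=[
    {"dx": 0, "dy": 0, "dz": 0, "rx": 0, "ry": 0, "rz": 0, "jaw": 0.3},
    {"dx": 0, "dy": 0, "dz": 0, "rx": 0, "ry": 0, "rz": 0, "jaw": 0.3},
    {"dx": 0, "dy": 0, "dz": 0, "rx": 0, "ry": 0, "rz": 0, "jaw": 0.3},
    {"dx": 0, "dy": 0, "dz": 0, "rx": 0, "ry": 0, "rz": 0, "jaw": 0.3},
  ],
)

```text
time_s: 18.07
position: [0.5904, -0.0088, 0.1064]
tool_rot: [0.0, 0.732, 0.682, 0.0]
force: [-2.7, 2.1, 12.0]
grip_width: 0.035
finger_force: 45.0
```

Run:
```python
from h import *
from plant import ctrl
im=ctrl.read_camera("scene")["img"][:,:,::-1]
cv2.imwrite("pics/s5.png",cv2.resize(im[110:240,250:400],None,fx=4,fy=4,interpolation=cv2.INTER_CUBIC)); state()
```

```text
t 18.1167 p [ 0.5904 -0.0088  0.1064] q [-0.0546  0.3605  2.0007  0.0005  0.7793  0.016 ] F [-3.0357  3.1165 12.1848] T [ 0.5225  0.6652 -0.0328] w 0.035509965163066204 ff 45.003543575294316
ty [ 0.9975 -0.0709  0.001 ] tz [ 0.0011  0.0003 -1.    ]
```

View pics/s5.png

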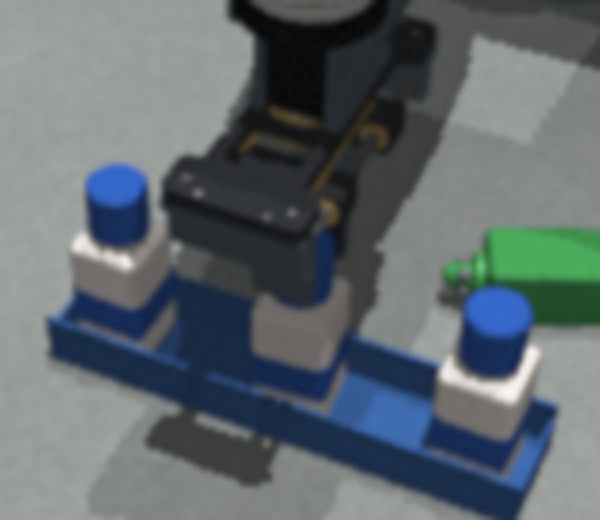

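The bottle stands upright between its neighbours with the cap down on the collar (crop 300,290) and the push steady at about 12 N. I'll trim it to about 10 N and hand in.

servo_tool(
  commands=[
    {"dx": 0, "dy": 0, "dz": 0.01, "rx": 0, "ry": 0, "rz": 0, "jaw": 0.3},
    {"dx": 0, "dy": 0, "dz": 0, "rx": 0, "ry": 0, "rz": 0, "jaw": 0.3},
    {"dx": 0, "dy": 0, "dz": 0, "rx": 0, "ry": 0, "rz": 0, "jaw": 0.3},
  ],
)

```text
time_s: 18.37
position: [0.5904, -0.0089, 0.1065]
tool_rot: [0.0, 0.732, 0.682, 0.0]
force: [-2.3, 2.6, 10.6]
grip_width: 0.0358
finger_force: 45.0
```

Run:
```python
from plant import ctrl
s=ctrl.observe();print(s["force"],s["position"])
if 8<s["force"][2]<14: print(ctrl.job_done())
```

```text
[-2.32531916  2.61827318 10.6030118 ] [ 0.59040601 -0.00887208  0.10646008]
the job is handed in; nothing more can be done
None
```

The bottle stands upright in its gap with the blue cap clicked fully home. The gripper was still pressing it down at about 10.6 N when I handed the job in at about 18 s.

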